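Open the terminal compartment of the key-cutting machine

TASK

The key-cutting machine needs its terminals checked: press the black snap tab in front of the sheet-metal terminal cover all the way down, then push the released cover along its runners, off its seat, until the terminal compartment under it is completely uncovered. Leave the cover lying flat on the runners; only push it, never lift or tip it, and do not disturb the padlock, the oil bottle or the tin that stand beside the machine.

Things in the scene. Friction and masses are not known exactly. Their poses are not given: they have to be found in the camera images.
- machine: Grey key-cutting machine, fixed, 190 mm (x) by 525 mm (y). Origin on the bench; z up; +y is the way the cover slides open, towards the tall head (195 mm high, from y = 180 mm), always within 0.4 rad of world y. Low bed y = -157..177 mm: two runners along y, tops 65 mm above the bench, at |x| = 40..58 mm; outside them guide walls, 78 mm high; between them a channel, floor 55 mm high.
- compartment (a point): Centre of the 80 x 105 mm mouth of the terminal compartment, level with the runner tops; in the machine's frame y = -130..-25 mm. Beside it lips at |x| > 51 mm, tops 79 mm above the bench, overlap the closed cover's flanges so it cannot be lifted. Back stops (73 mm high, |x| > 43 mm, y = -152..-132 mm) stop it going backwards; between them is room for fingertips behind the cover.
- end_stop (a point): Middle of the end stop's face at runner height, y = +167 mm in the machine's frame; the stop is 78 mm high and ends the cover's travel (cover origin then at y = +117 mm).
- cover: Loose steel hood, 0.15 to 0.3 kg: 92 (x) by 100 (y) by 30 mm high, with 5 mm thick flanges, 111 mm over both. Origin at the centre of its underside, axes as the machine's. Closed: origin at (0, -76, 65) mm in the machine's frame, blocked by the tab. Tab down: it slides to +y (1 to 2 N) over the tab along the runners; compartment uncovered when its origin is past y = +25 mm.
- cover_back (a point): Centre of the cover's flat upright back face (facing -y of the machine, 92 mm wide, 65 to 95 mm above the bench), 15 mm above its underside: the place to push, towards +y.
- tab (a joint): Travel of the snap tab in m: 0 = standing up (blocking), 0.016 = fully down; releases the cover from 0.0125. Starts between 0 and 0.002. Moves straight down against about 4 N and stays where it is left; no spring brings it back.
- tab_top (a point): Centre of the top of the snap tab, a black ribbed block 34 (x) by 40 mm (y) between the runners, at (0, -2) mm in the machine's frame, in front (+y) of the closed cover, whose front face is 24 mm from this point. Top 77 mm above the bench when up, 61 mm when fully down (4 mm below the runner tops, 6 mm above the channel floor).
- padlock: Brass padlock standing upright, body 24 by 46 by 40 mm, 70 mm high with its shackle, loose; origin at the centre of its underside. One of three bystanders, which swap places: two stand on the bench along the machine's far (+x) side, 132 mm or more from its middle line, one off its bare end, at about (35, -235) mm in its frame.
- oil_bottle: Small white oil bottle, 42 mm in diameter, 105 mm high, standing loose; origin at the centre of its underside. Bystander.
- blank_tin: Tin of key blanks, 64 mm in diameter, 70 mm high, standing loose; origin at the centre of its underside. Bystander.
Things that resemble listed ones, but are neither listed nor needed, are in the scene too. What is shaped like the cover but purple is not meant.

How it is judged:
By the outcome, as a careful person would: the job done as asked, in the order asked, and still so for the second after the job is handed in, with the robot touching nothing.
It also fails if it takes over 42 s, if anything falls off the work surface, if the arm or the gripper's body presses on something with over 40 N, if the wrist force passes 120 N, or if a joint passes its speed limit or range.

ROBOT

A 6-joint arm with a two-finger parallel gripper is mounted at the origin on the work surface. World frame = base frame: x ahead of the robot, y to its left, z up, the work surface at z = 0. Lengths are in m, angles in rad, forces in N, time in s.
With the tool pointing down it reaches from about 0.4 to 0.825 m from the base axis. Payload 7 kg.
Tool frame: the origin (TCP) lies at the centre of the arm's flange, where the gripper is bolted on; the fingertips stand 178 mm ahead of it and the grasp point (between the pads) lies 159 mm ahead of it; x points along the fingers, z is the direction in which the jaws open and shut, and the axes are right-handed (so a half turn about x gives the same grasp; the last joint's range is limited). The gripper opens to 88 mm and grips with 3 to 60 N. Pads are 19 mm wide; open, the fingers measure 130 mm over their backs; the gripper's body (78 mm by 193 mm) begins 47 mm behind the grasp point.
Start: joints at [1.454, 0.359, 0.012, 0, -1.224, -0.288], TCP at [0.266, 0.62, 0.405] pointing down, gripper open.
Joint ranges: [-3.07, 3.07], [-1.43, 2.12], [-1.02, 1.25], [-3.03, 1.67], [-3.05, -0], [-3.03, 3.03]. Speed limits (rad/s): [2.39, 2.39, 3.01, 3.14, 3.14, 3.14].

INTERFACE

Orientations are given as [roll, pitch, yaw] about the fixed x, y, z axes, in that order (R = Rz(yaw) Ry(pitch) Rx(roll)).
In Python, from station import telemetry, optics, job_done, finder gives the robot as it stands.
- The arm moves only by the tool play_rows, never from a script. Its argument "steps" is a list of rows, each an object of numbers: "gripper": the opening, from 0 (shut) to 1 (fully open); "tx", "ty", "tz": the shift along the tool's x, y, z in units of 25 mm (1.0 is 25 mm); "ax", "ay", "az": the turn, a rotation vector about the tool's x, y, z in units of 6 degrees (1.0 is 6 degrees). In form: [{"gripper": .., "tx": .., "ty": .., "tz": .., "ax": .., "ay": .., "az": ..}, ...]. A call has 1 to 20 rows; each row shifts and turns the commanded pose from where the row before left it, along the tool's axes as they then stand; what a row does not reach is not made up. A row lasts 1/12 s, in which the tool goes at most 41.7 mm and 7.16 degrees, less where a joint would pass 70% of its speed; a pose out of reach is approached as far as the arm can. A call is refused whole if a number of a shift passes 1 or a number of a turn 1, either way. A call with a gripper value outside its range is refused whole. The fingers move at their own pace and stop on an object; "newtons" is the grip in N (left out, the last holds). Time passes only in rows, so rows that do not move let the fingers close. It gives the time, the measured TCP pose, the force and the opening at its end, in the units of the state.
- telemetry.get_state(): the state, without advancing time (a new reading comes with each control period).
- optics.grab_frame(name): name is "scene" or "top" or "wrist"; returns the picture (480x640x3 uint8, red, green, blue); there is no depth.
- optics.calibration(name): a dict with "fx", "fy", "cx", "cy" (pixels), "k1" (the pictures are not rectified: a ray, as slopes to the right and down, at radius r is drawn at 1 + k1 r^2 times it, then the intrinsics apply), "T" (4x4, takes a point from camera to world coordinates); the wrist camera has in their place "mount" (4x4, takes a point from camera to tool coordinates, whose origin is the TCP and whose axes are the tool frame's). Camera axes: x right, y down, z forward; pixel columns grow to the right and rows downward; lengths in m; the calibration is good to about 2 mm. A picture is of the moment at which its call begins: read the wrist's pose just before it. calibration takes no time and is no camera call.
- job_done(): hands the job in, once; it reports no verdict.
Trained networks look in the newest picture that a camera, given by its name, has taken for a name from the list of things; names that differ only in an ending like _2 or _b are one class to them, and where a whole thing is asked for, a point or a joint stands for the part that bears it (a point fixed in the world has none). Each returns a list of dicts, best first, with "confidence" (0 to 1); they miss things now and then, are a little off and sometimes report something else, mostly with a low value. They report only what shows in the picture. A call takes as long as a camera call. They do not tell look-alikes from the thing itself.
- finder.look_for(query, camera): "extent" ([left, top, right, bottom] in pixels, round what is visible of it).
- finder.silhouettes(query, camera): "pixels" (480x640 bool, what is visible of it) and "extent" ([left, top, right, bottom] in pixels, round what is visible of it).
- finder.pinpoint(query, camera): "location" ([row, column] in pixels: a listed point, or the origin of a listed thing).
The state is a dict: "t": time; "q": joint angles; "qd": joint speeds; "joint_efforts": joint torques, N m; "eef_pos": TCP position; "ee_rot": TCP orientation; "force": force on the tool from outside, world axes, zero at the start; "moment": the same for the moment, N m; "width": finger opening in m.
Only numpy, scipy, OpenCV 4.12 (cv2) and the standard library are available. Lean on these libraries where they do the work, as an engineer would, in place of code of your own. Each camera call takes 0.05 s, during which the arm holds its last target.

## Working session

There is one attempt and no reset: what is moved stays moved. The work goes in short steps, Python scripts to look and compute and a tool call to move; the robot and the scene stay as the last step left them, time stands still between calls to the robot, and variables do not carry over. Pictures are saved under pics/ and viewed, and the job is handed in when it is done.

Besides the shell and the picture viewer there is one more tool, called as name(argument=value, ...) on one line, values as JSON. play_rows: Moves the arm, as the interface text tells. Its arguments: {"type":"object","properties":{"steps":{"type":"array"},"newtons":{"type":"number"}},"required":["steps"]}

```bash
mkdir -p pics; ls; python3 - <<'E'
from station import telemetry, optics, finder
import cv2
s=telemetry.get_state(); print({k:s[k] for k in ('t','q','eef_pos','ee_rot','force','width')})
for n in ('scene','top','wrist'):
    im=optics.grab_frame(n); cv2.imwrite(f'pics/{n}0.png',im[:,:,::-1]); print(n,optics.calibration(n))
E
```

```text
pics
{'t': 0.0, 'q': array([ 1.45412033e+00,  3.59381220e-01,  1.10298815e-02, -3.79406847e-04,
       -1.22410936e+00, -2.88121062e-01]), 'eef_pos': array([0.2657406 , 0.62025866, 0.40370822]), 'ee_rot': array([ 0.07704915,  1.56909416, -1.89867345]), 'force': array([ 0.01271767,  0.96518306, -0.32648772]), 'width': 0.08728680551776367}
scene {'fx': 453.91940459976524, 'fy': 453.91940459976524, 'cx': 325.9638418339951, 'cy': 245.53273364074462, 'k1': -0.036040588272574205, 'T': array([[ 0.2387421 ,  0.68616773, -0.68715068,  1.15748797],
       [ 0.97104511, -0.16243688,  0.17517323, -0.16190538],
       [ 0.0085796 , -0.70907553, -0.70508034,  0.75864685],
       [ 0.        ,  0.        ,  0.        ,  1.        ]])}
top {'fx': 510.24862452157623, 'fy': 510.24862452157623, 'cx': 314.9262563285477, 'cy': 237.8578387951246, 'k1': -0.13772955472747017, 'T': array([[-0.01675878, -0.99824844,  0.05673792,  0.43645008],
       [-0.99960791,  0.01545449, -0.02334926,  0.0042988 ],
       [ 0.0224315 , -0.05710697, -0.99811604,  1.16596932],
       [ 0.        ,  0.        ,  0.        ,  1.        ]])}
wrist {'fx': 334.9302829221164, 'fy': 334.9302829221164, 'cx': 320.80313215910905, 'cy': 245.8530875474679, 'k1': -0.013545870678638177, 'mount': array([[-1.61195716e-03, -2.63921453e-01,  9.64542829e-01,
         2.07045162e-02],
       [-1.37203647e-04, -9.64544014e-01, -2.63922007e-01,
         7.06490704e-02],
       [ 9.99998691e-01, -5.57769761e-04,  1.51859264e-03,
         3.82914070e-04],
       [ 0.00000000e+00,  0.00000000e+00,  0.00000000e+00,
         1.00000000e+00]])}
```

View pics/scene0.png

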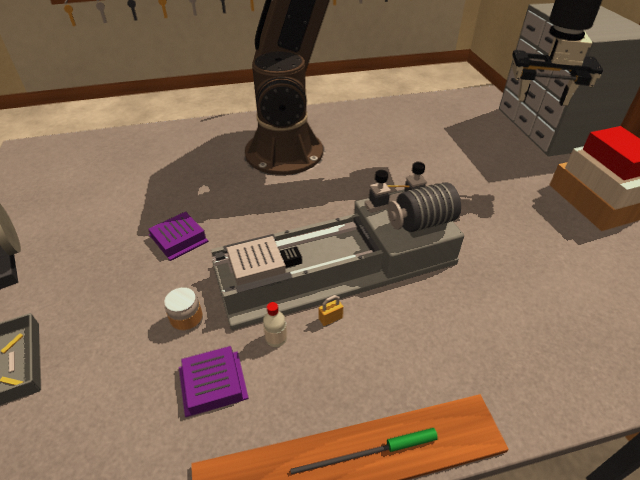

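View pics/top0.png

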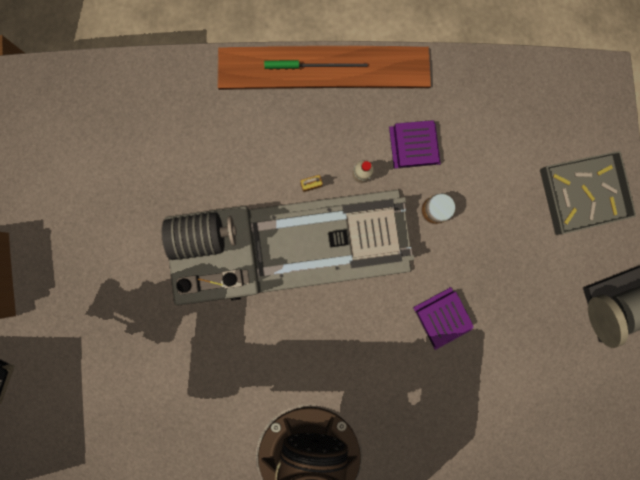

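View pics/wrist0.png

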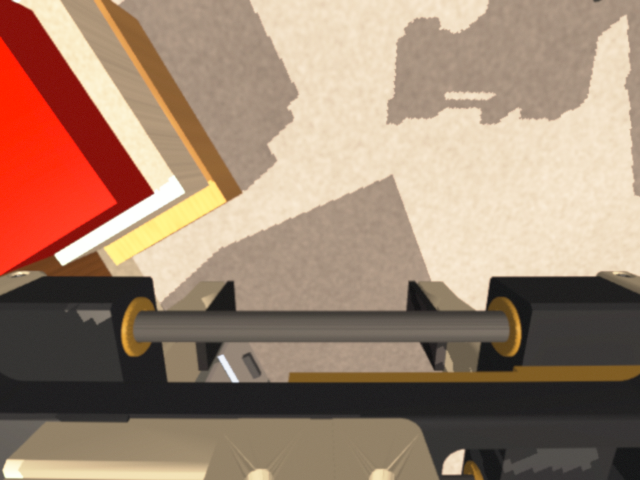

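In the top picture, the things that could be taken for the cover are the beige hood on the machine (374,233) and two purple decoys at (415,144) and (444,318). In the scene picture they are at (257,258), (212,380) and (178,235). I choose the beige hood. The tab is the black ribbed block at top (339,238). Next is a close crop.

```bash
python3 - <<'E'
from station import telemetry, optics, finder
import cv2
im=optics.grab_frame('top'); 
c=cv2.resize(im[180:310,160:460],None,fx=2.6,fy=2.6,interpolation=cv2.INTER_CUBIC);cv2.imwrite('pics/topc.png',c[:,:,::-1])
for q in ('tab_top','cover','cover_back','compartment','end_stop','machine','padlock','oil_bottle','blank_tin'):
    print(q,[(round(d['confidence'],2),[round(float(x),1) for x in d['location']]) for d in finder.pinpoint(q,'top')][:3])
im=optics.grab_frame('scene')
c=cv2.resize(im[160:340,190:480],None,fx=2.7,fy=2.7,interpolation=cv2.INTER_CUBIC);cv2.imwrite('pics/scenec.png',c[:,:,::-1])
for q in ('tab_top','cover','cover_back','compartment','end_stop','machine','padlock','oil_bottle','blank_tin'):
    print(q,[(round(d['confidence'],2),[round(float(x),1) for x in d['location']]) for d in finder.pinpoint(q,'scene')][:3])
E
```

```text
tab_top [(0.7, [236.6, 337.3])]
cover [(0.96, [318.2, 438.1]), (0.88, [231.4, 371.7]), (0.76, [143.1, 414.0])]
cover_back [(0.92, [326.4, 427.6]), (0.76, [122.2, 410.8]), (0.7, [227.6, 391.6])]
compartment []
end_stop [(0.95, [248.4, 261.3])]
machine [(0.64, [240.8, 335.7])]
padlock [(0.67, [189.1, 310.1])]
oil_bottle [(0.7, [173.0, 360.3])]
blank_tin [(0.78, [213.0, 432.1])]
tab_top [(0.73, [252.0, 292.0])]
cover [(0.93, [238.9, 175.8]), (0.6, [266.6, 256.3]), (0.57, [387.4, 212.9])]
cover_back [(0.84, [223.6, 193.0]), (0.82, [404.7, 214.8]), (0.58, [270.7, 231.0])]
compartment []
end_stop [(0.96, [236.5, 363.0])]
machine [(0.78, [280.0, 296.0])]
padlock [(0.72, [318.2, 330.2])]
oil_bottle [(0.8, [337.6, 273.7])]
blank_tin [(0.72, [317.3, 180.8])]
```

View pics/topc.png

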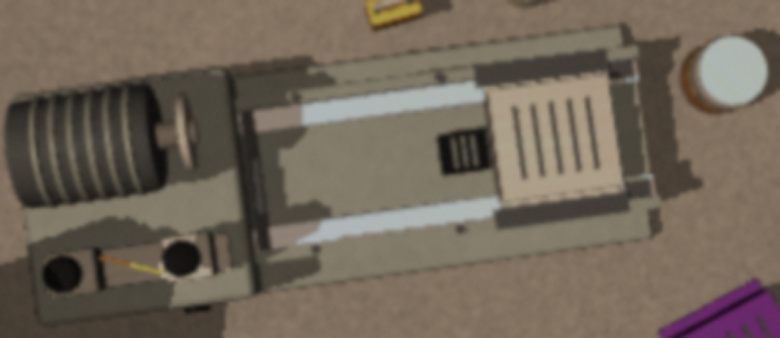

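View pics/scenec.png

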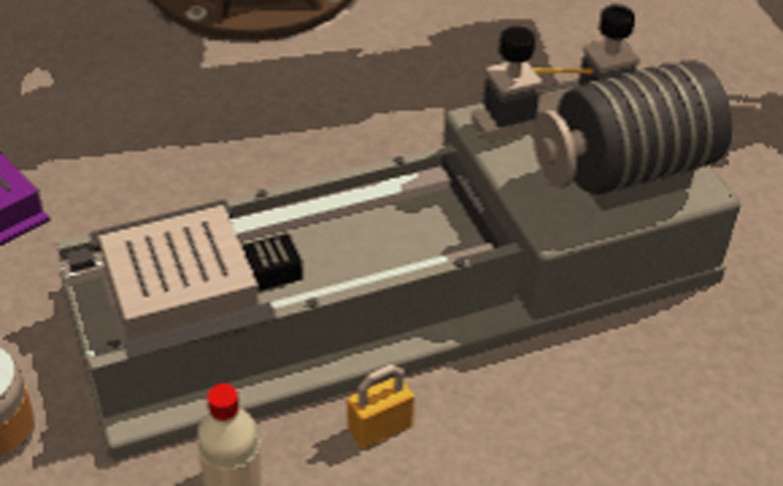

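```bash
cat > h.py <<'E'
import numpy as np, cv2
from station import telemetry, optics, finder
from scipy.optimize import least_squares
def proj(cal,T,P):
    P=np.atleast_2d(P); p=(P-T[:3,3])@T[:3,:3]
    s=p[:,:2]/p[:,2:]; s=s*(1+cal['k1']*(s**2).sum(1,keepdims=True))
    return s*[cal['fx'],cal['fy']]+[cal['cx'],cal['cy']]
def Rz(a): return np.array([[np.cos(a),-np.sin(a),0],[np.sin(a),np.cos(a),0],[0,0,1]])
def m2w(m,P): return np.atleast_2d(P)@Rz(m[2]).T+[m[0],m[1],0]
def ray(cal,T,uv,z):
    s=(np.array(uv)-[cal['cx'],cal['cy']])/[cal['fx'],cal['fy']]; u=s.copy()
    for _ in range(8): u=s/(1+cal['k1']*(u**2).sum())
    d=T[:3,:3]@np.r_[u,1]; return T[:3,3]+d*(z-T[2,3])/d[2]
def wristT(cal,s):
    r,p,y=s['ee_rot']; from scipy.spatial.transform import Rotation as R
    M=np.eye(4); M[:3,:3]=R.from_euler('xyz',[r,p,y]).as_matrix(); M[:3,3]=s['eef_pos']; return M@cal['mount']
E
python3 - <<'E'
from h import *
obs={'top':[((46,-26,95),(347.7,213.1)),((-46,-26,95),(351.5,259.2)),((46,-126,95),(394.6,208.5)),((-46,-126,95),(400,253.1)),((17,18,76),(328.5,231.9)),((-17,18,76),(330,246.5)),((0,167,65),(261.3,248.4)),((0,-2,76),(337.3,236.6))],
'scene':[((-46,-126,95),(227,247)),((-46,-26,95),(274.4,236.7)),((46,-26,95),(284.4,270)),((46,-126,95),(237.4,279.3)),((0,167,65),(363,236.5)),((0,-2,76),(292,252))]}
cal={n:optics.calibration(n) for n in obs}
def f(m,names):
    return np.concatenate([(proj(cal[n],cal[n]['T'],m2w(m,np.array([a for a,_ in obs[n]])/1e3))-np.array([b for _,b in obs[n]])).ravel() for n in names])
for names in (['top'],['scene'],['top','scene']):
    r=least_squares(f,[.45,0,0],args=(names,),loss='soft_l1'); print(names,r.x.round(4)); print(f(r.x,names).reshape(-1,2).round(1).tolist())
m=r.x; np.save('m.npy',m)
print(m2w(m,np.array([[0,-2,77],[0,-126,80],[0,117,65],[35,-235,0],[0,-76,65]])/1e3).round(4))
for n in obs:
    for q,z in (('padlock',(0)),('oil_bottle',0),('blank_tin',0)):
        d=finder.pinpoint(q,n) if 0 else None
px={'top':{'padlock':(310.1,189.1),'oil':(360.3,173),'tin':(432.1,213)},'scene':{'padlock':(330.2,318.2),'oil':(273.7,337.6),'tin':(180.8,317.3)}}
for n in px:
    for k,v in px[n].items():
        w=ray(cal[n],cal[n]['T'],v,0.); print(n,k,w.round(3),((w-[m[0],m[1],0])@Rz(m[2])).round(3))
E
```

```text
['top'] [ 0.497  -0.0696  0.1047]
[[-0.1, 1.5], [1.5, -1.4], [-0.5, 0.6], [-0.3, -1.0], [-0.3, -0.6], [0.1, 0.5], [-0.9, -0.7], [1.1, 1.4]]
['scene'] [ 0.4978 -0.0666  0.1372]
[[-0.3, 0.6], [-1.2, -1.1], [2.3, -4.6], [0.0, -0.2], [1.1, 0.5], [-0.7, 1.4]]
['top', 'scene'] [ 0.4976 -0.0687  0.1159]
[[-0.8, 1.1], [1.3, -1.8], [-1.3, -0.3], [-0.6, -2.0], [-0.8, -0.8], [-0.2, 0.3], [-1.2, -0.1], [0.7, 1.2], [-1.1, -0.3], [-1.8, -1.3], [0.8, -4.6], [-1.9, -0.9], [0.8, 1.7], [-1.7, 1.5]]
[[ 0.4979 -0.0706  0.077 ]
 [ 0.5122 -0.1938  0.08  ]
 [ 0.4841  0.0476  0.065 ]
 [ 0.5596 -0.298   0.    ]
 [ 0.5064 -0.1442  0.065 ]]
top padlock [ 0.615 -0.014  0.   ] [0.123 0.041 0.   ]
top oil [ 0.652 -0.131  0.   ] [ 0.146 -0.079  0.   ]
top tin [ 0.556 -0.297  0.   ] [ 0.032 -0.233  0.   ]
scene padlock [ 0.625 -0.015  0.   ] [0.132 0.038 0.   ]
scene oil [ 0.644 -0.135  0.   ] [ 0.138 -0.083  0.   ]
scene tin [ 0.552 -0.312  0.   ] [ 0.026 -0.248  0.   ]
```

```bash
cat >> h.py <<'E'
from scipy.spatial.transform import Rotation as R
def plan(tip,yaw,flip=None,verbose=True):
    """needed shift & turn (units) to bring fingertips to tip, tool x down, tool z along +-machine x"""
    s=telemetry.get_state(); Rc=R.from_euler('xyz',s['ee_rot']).as_matrix(); p=s['eef_pos']
    for sg in (1,-1):
        x=np.array([0,0,-1.]); z=sg*np.array([np.cos(yaw),np.sin(yaw),0]); Rg=np.c_[x,np.cross(z,x),z]
        rv=R.from_matrix(Rc.T@Rg).as_rotvec(); 
        if np.linalg.norm(rv)>1.6: continue
        tcp=np.array(tip)+[0,0,.178]
        print('sg',sg,'turn units',(np.degrees(rv)/6).round(2),'| shift in current axes',((Rc.T@(tcp-p))/.025).round(2),'| in goal axes',((Rg.T@(tcp-p))/.025).round(2),'goal tcp',tcp.round(4))
    print('t',s['t'],'tcp',p.round(4),'rot',s['ee_rot'].round(4),'F',s['force'].round(2),'q6',s['q'].round(2),'w',round(s['width'],4))
E
python3 - <<'E'
from h import *
m=np.load('m.npy'); plan(m2w(m,[0,-.002,.20])[0],0.11)
E
```

```text
sg -1 turn units [10.08  0.   -0.  ] | shift in current axes [ 1.07 19.42 21.75] | in goal axes [ 1.07 28.49 -6.19] goal tcp [ 0.4979 -0.0706  0.378 ]
t 1.15 tcp [0.2658 0.6204 0.4047] rot [ 0.3063  1.5708 -1.6694] F [-0.44  0.08 -0.42] q6 [ 1.45  0.36  0.01  0.   -1.22 -0.29] w 0.0874
```

play_rows(steps=[{"gripper":0,"tx":-1},{"gripper":0,"tx":-0.5,"ty":0.6,"tz":0.6},{"ty":0.9,"tz":1},{"ty":0.9,"tz":1},{"ty":0.9,"tz":1},{"ty":0.9,"tz":1},{"ty":0.9,"tz":1},{"ty":0.9,"tz":1},{"ty":0.9,"tz":1},{"ty":0.9,"tz":1},{"ty":0.9,"tz":1},{"ty":0.9,"tz":1},{"ty":0.9,"tz":1},{"ty":0.9,"tz":1},{"ty":0.9,"tz":1},{"ty":0.9,"tz":1},{"ty":0.9,"tz":1},{"ty":0.9,"tz":1},{"ty":0.9,"tz":1}], newtons=20)

```text
invalid input
```

play_rows(steps=[{"gripper":0,"ty":0.9,"tz":1},{"ty":0.9,"tz":1},{"ty":0.9,"tz":1},{"ty":0.9,"tz":1},{"ax":1},{"ax":1},{"ax":1},{"ax":1},{"ax":1},{"ax":1},{"ax":1},{"ax":1},{"ax":1},{"ax":1},{"ax":0.1},{}])

```text
invalid input
```

```bash
python3 - <<'E'
from h import *
m=np.load('m.npy'); plan(m2w(m,[0,-.002,.20])[0],0.11)
s=telemetry.get_state(); im=optics.grab_frame('wrist'); cv2.imwrite('pics/w1.png',im[:,:,::-1]); np.save('s1.npy',wristT(optics.calibration('wrist'),s))
cv2.imwrite('pics/s1.png',optics.grab_frame('scene')[:,:,::-1])
for q in ('tab_top','cover','end_stop'):
    print(q,[(round(d['confidence'],2),[round(float(x),1) for x in d['location']]) for d in finder.pinpoint(q,'wrist')][:3])
E
```

```text
sg -1 turn units [10.08  0.   -0.  ] | shift in current axes [ 1.07 19.42 21.75] | in goal axes [ 1.07 28.49 -6.19] goal tcp [ 0.4979 -0.0706  0.378 ]
t 1.15 tcp [0.2658 0.6204 0.4047] rot [ 0.3063  1.5708 -1.6694] F [-0.44  0.08 -0.42] q6 [ 1.45  0.36  0.01  0.   -1.22 -0.29] w 0.0874
tab_top []
cover []
end_stop []
```

View pics/w1.png

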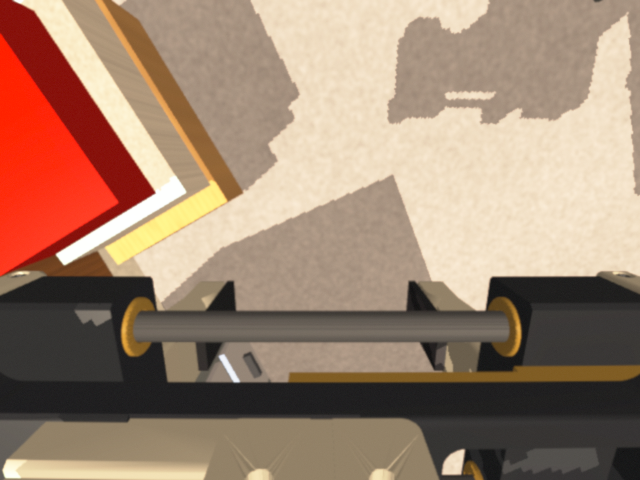

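View pics/s1.png

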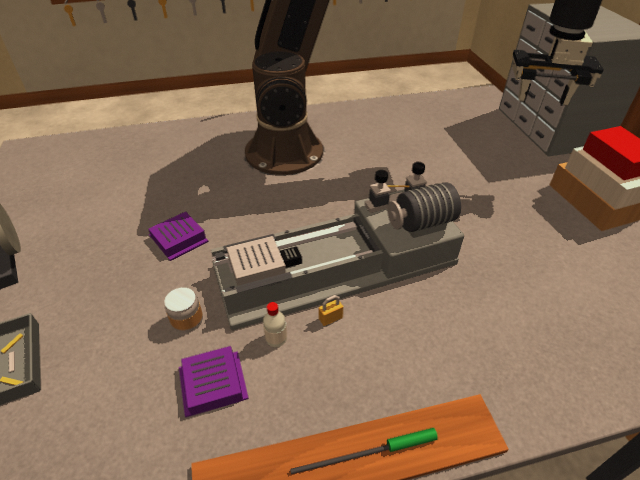

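Both calls were refused, and nothing moved. Every row probably needs all seven numbers.

play_rows(steps=[{"gripper":0,"tx":-1,"ty":0,"tz":0,"ax":0,"ay":0,"az":0},{"gripper":0,"tx":-0.5,"ty":0.6,"tz":0.6,"ax":0,"ay":0,"az":0},{"gripper":0,"tx":0,"ty":0.9,"tz":1,"ax":0,"ay":0,"az":0},{"gripper":0,"tx":0,"ty":0.9,"tz":1,"ax":0,"ay":0,"az":0},{"gripper":0,"tx":0,"ty":0.9,"tz":1,"ax":0,"ay":0,"az":0},{"gripper":0,"tx":0,"ty":0.9,"tz":1,"ax":0,"ay":0,"az":0},{"gripper":0,"tx":0,"ty":0.9,"tz":1,"ax":0,"ay":0,"az":0},{"gripper":0,"tx":0,"ty":0.9,"tz":1,"ax":0,"ay":0,"az":0},{"gripper":0,"tx":0,"ty":0.9,"tz":1,"ax":0,"ay":0,"az":0},{"gripper":0,"tx":0,"ty":0.9,"tz":1,"ax":0,"ay":0,"az":0},{"gripper":0,"tx":0,"ty":0.9,"tz":1,"ax":0,"ay":0,"az":0},{"gripper":0,"tx":0,"ty":0.9,"tz":1,"ax":0,"ay":0,"az":0}], newtons=20)

```text
t: 2.4
eef_pos: [0.3822, 0.2806, 0.4425]
ee_rot: [2.985, 1.57, 1.01]
force: [0.2, 0.6, -0.7]
width: 0.0133
```

play_rows(steps=[{"gripper":0,"tx":0,"ty":0.9,"tz":1,"ax":0,"ay":0,"az":0},{"gripper":0,"tx":0,"ty":0.9,"tz":1,"ax":0,"ay":0,"az":0},{"gripper":0,"tx":0,"ty":0.9,"tz":1,"ax":0,"ay":0,"az":0},{"gripper":0,"tx":0,"ty":0.9,"tz":1,"ax":0,"ay":0,"az":0},{"gripper":0,"tx":0,"ty":0.9,"tz":1,"ax":0,"ay":0,"az":0},{"gripper":0,"tx":0,"ty":0.9,"tz":1,"ax":0,"ay":0,"az":0},{"gripper":0,"tx":0,"ty":0.9,"tz":1,"ax":0,"ay":0,"az":0},{"gripper":0,"tx":0,"ty":0.9,"tz":1,"ax":0,"ay":0,"az":0},{"gripper":0,"tx":0,"ty":0,"tz":0,"ax":1,"ay":0,"az":0},{"gripper":0,"tx":0,"ty":0,"tz":0,"ax":1,"ay":0,"az":0},{"gripper":0,"tx":0,"ty":0,"tz":0,"ax":1,"ay":0,"az":0},{"gripper":0,"tx":0,"ty":0,"tz":0,"ax":1,"ay":0,"az":0},{"gripper":0,"tx":0,"ty":0,"tz":0,"ax":1,"ay":0,"az":0},{"gripper":0,"tx":0,"ty":0,"tz":0,"ax":1,"ay":0,"az":0},{"gripper":0,"tx":0,"ty":0,"tz":0,"ax":1,"ay":0,"az":0},{"gripper":0,"tx":0,"ty":0,"tz":0,"ax":1,"ay":0,"az":0},{"gripper":0,"tx":0,"ty":0,"tz":0,"ax":1,"ay":0,"az":0},{"gripper":0,"tx":0,"ty":0,"tz":0,"ax":1,"ay":0,"az":0},{"gripper":0,"tx":0,"ty":0,"tz":0,"ax":0,"ay":0,"az":0}])

```text
t: 3.98
eef_pos: [0.4687, 0.0276, 0.4423]
ee_rot: [-2.739, 1.57, 0.517]
force: [-0.4, -0.4, 1.4]
width: 0.0003
```

```bash
python3 - <<'E'
from h import *
m=np.load('m.npy'); plan(m2w(m,[0,-.002,.20])[0],0.11)
s=telemetry.get_state(); im=optics.grab_frame('wrist'); cv2.imwrite('pics/w2.png',im[:,:,::-1]); np.save('T2.npy',wristT(optics.calibration('wrist'),s))
E
```

```text
sg -1 turn units [ 0.04 -0.    0.  ] | shift in current axes [ 2.57  4.04 -0.71] | in goal axes [ 2.57  4.03 -0.73] goal tcp [ 0.4979 -0.0706  0.378 ]
t 3.9833 tcp [0.4687 0.0276 0.4423] rot [-2.7388  1.5705  0.5169] F [-0.45 -0.44  1.45] q6 [ 0.48 -0.01 -0.36 -0.   -1.22 -0.37] w 0.0003
```

View pics/w2.png

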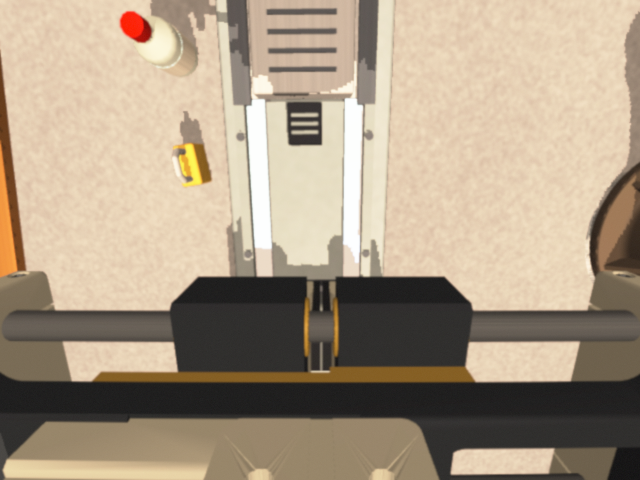

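The wrist picture shows the tab at about (305,123), the beige cover at its top (302,45), and the runners at columns 260 and 353. I'll zoom in and fit the machine pose again.

```bash
python3 - <<'E'
import cv2
im=cv2.imread('pics/w2.png')
cv2.imwrite('pics/w2c.png',cv2.resize(im[70:170,215:405],None,fx=4,fy=4,interpolation=cv2.INTER_CUBIC))
E
```

```text
(no output)
```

View pics/w2c.png

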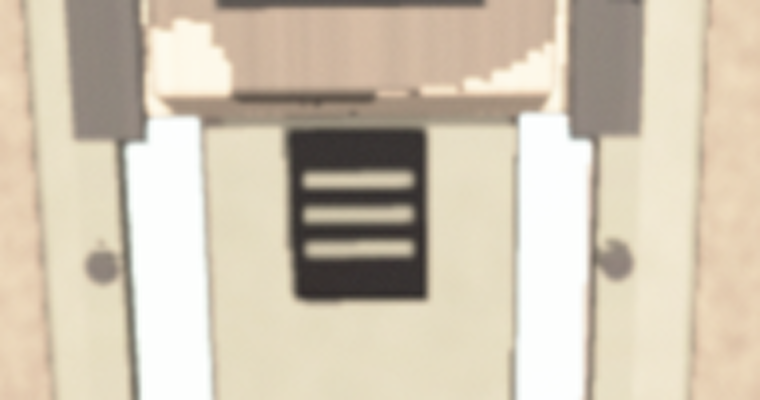

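```bash
python3 - <<'E'
from h import *
cal=optics.calibration('wrist');T=np.load('T2.npy'); 
c=lambda u,v:(215+u/4,70+v/4)
tri=[(c(203,130),65,.040),(c(213,390),65,.040),(c(519,130),65,-.040),(c(514,390),65,-.040),(c(126,150),65,.058),(c(594,150),65,-.058)]
pts=[((17,-22,76),c(289,128)),((-17,-22,76),c(426,128)),((46,-26,95),c(160,96)),((-46,-26,95),c(552,97)),((17,18,76),c(296,297)),((-17,18,76),c(427,297))]
def f(m):
    r=[]
    for uv,z,x in tri:
        w=ray(cal,T,uv,z/1e3); r.append(((w-[m[0],m[1],0])@Rz(m[2]))[0]-x)
    for P,uv in pts:
        w=ray(cal,T,uv,P[2]/1e3); r+=list(((w-[m[0],m[1],0])@Rz(m[2]))[:2]-np.array(P[:2])/1e3)
    return np.array(r)*1e3
r=least_squares(f,np.load('m.npy'),loss='soft_l1'); print(r.x.round(4)); e=f(r.x); print(e[:6].round(1),e[6:].reshape(-1,2).round(1).tolist())
m=r.x; np.save('mw.npy',m)
plan(m2w(m,[0,-.002,.10])[0],m[2])
E
```

```text
[ 0.4948 -0.0685  0.1143]
[-1.  -1.   0.7  0.9  0.3 -0. ] [[-0.4, 0.3], [0.8, 0.3], [-2.2, 0.2], [1.4, 0.5], [-1.1, -0.8], [0.5, -0.8]]
sg -1 turn units [ 0.06 -0.    0.  ] | shift in current axes [ 6.57  4.02 -0.57] | in goal axes [ 6.57  4.02 -0.6 ] goal tcp [ 0.495  -0.0705  0.278 ]
t 4.0333 tcp [0.4687 0.0276 0.4423] rot [-2.8312  1.5705  0.431 ] F [-0.52 -0.09 -0.85] q6 [ 0.48 -0.01 -0.36  0.   -1.22 -0.36] w 0.0007
```

play_rows(steps=[{"gripper":0,"tx":0,"ty":1,"tz":-0.15,"ax":0.06,"ay":0,"az":0},{"gripper":0,"tx":0,"ty":1,"tz":-0.15,"ax":0,"ay":0,"az":0},{"gripper":0,"tx":0,"ty":1,"tz":-0.15,"ax":0,"ay":0,"az":0},{"gripper":0,"tx":0,"ty":0.95,"tz":-0.15,"ax":0,"ay":0,"az":0},{"gripper":0,"tx":1,"ty":0,"tz":0,"ax":0,"ay":0,"az":0},{"gripper":0,"tx":1,"ty":0,"tz":0,"ax":0,"ay":0,"az":0},{"gripper":0,"tx":1,"ty":0,"tz":0,"ax":0,"ay":0,"az":0},{"gripper":0,"tx":1,"ty":0,"tz":0,"ax":0,"ay":0,"az":0},{"gripper":0,"tx":1,"ty":0,"tz":0,"ax":0,"ay":0,"az":0},{"gripper":0,"tx":1,"ty":0,"tz":0,"ax":0,"ay":0,"az":0},{"gripper":0,"tx":0.5,"ty":0,"tz":0,"ax":0,"ay":0,"az":0},{"gripper":0,"tx":0,"ty":0,"tz":0,"ax":0,"ay":0,"az":0},{"gripper":0,"tx":0,"ty":0,"tz":0,"ax":0,"ay":0,"az":0}])

```text
t: 5.12
eef_pos: [0.495, -0.0688, 0.2795]
ee_rot: [0.318, 1.569, -2.709]
force: [0.6, -0.4, 0.2]
width: 0.0005
```

```bash
python3 - <<'E'
from h import *
m=np.load('mw.npy'); plan(m2w(m,[0,-.002,.061])[0],m[2])
im=optics.grab_frame('scene');cv2.imwrite('pics/s3.png',cv2.resize(im[120:340,190:480],None,fx=2.6,fy=2.6)[:,:,::-1])
im=optics.grab_frame('wrist');cv2.imwrite('pics/w3.png',im[:,:,::-1])
E
```

```text
sg -1 turn units [ 0.01  0.01 -0.  ] | shift in current axes [1.62 0.06 0.01] | in goal axes [1.62 0.07 0.01] goal tcp [ 0.495  -0.0705  0.239 ]
t 5.1167 tcp [ 0.495  -0.0688  0.2795] rot [ 0.3175  1.5694 -2.7088] F [ 0.55 -0.44  0.21] q6 [ 0.26  0.2  -0.54  0.   -0.84 -0.14] w 0.0005
```

View pics/s3.png

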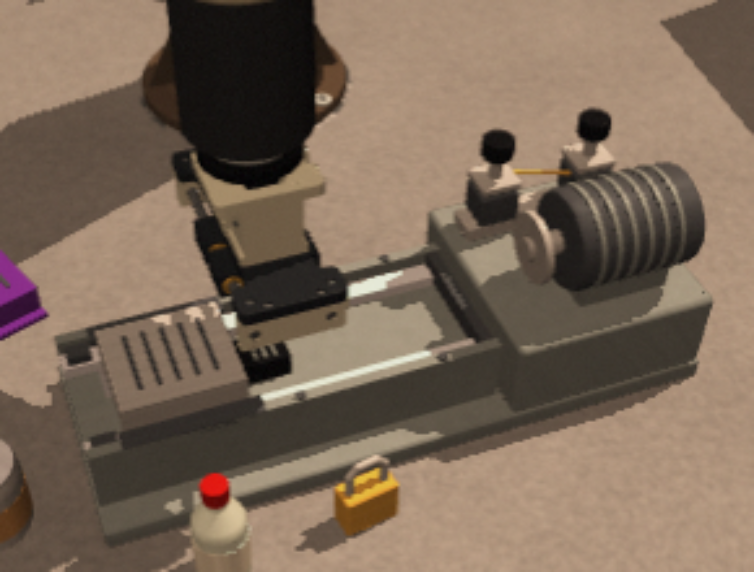

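View pics/w3.png

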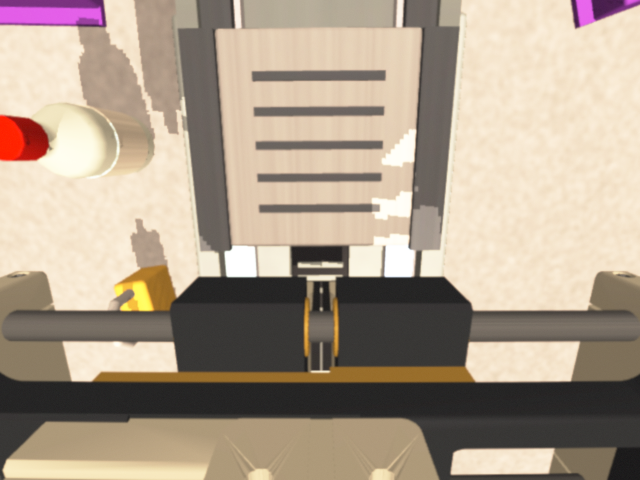

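The fingers are centred over the tab, at wrist (320,260), and clear of the cover. I'll press slowly.

play_rows(steps=[{"gripper":0,"tx":0.4,"ty":0,"tz":0,"ax":0,"ay":0,"az":0},{"gripper":0,"tx":0.3,"ty":0,"tz":0,"ax":0,"ay":0,"az":0},{"gripper":0,"tx":0.2,"ty":0,"tz":0,"ax":0,"ay":0,"az":0},{"gripper":0,"tx":0.2,"ty":0,"tz":0,"ax":0,"ay":0,"az":0},{"gripper":0,"tx":0.2,"ty":0,"tz":0,"ax":0,"ay":0,"az":0},{"gripper":0,"tx":0.1,"ty":0,"tz":0,"ax":0,"ay":0,"az":0},{"gripper":0,"tx":0.1,"ty":0,"tz":0,"ax":0,"ay":0,"az":0},{"gripper":0,"tx":0,"ty":0,"tz":0,"ax":0,"ay":0,"az":0}])

```text
t: 5.88
eef_pos: [0.4949, -0.0688, 0.2417]
ee_rot: [0.087, 1.57, -2.942]
force: [0.4, -0.6, -0.6]
width: 0.0003
```

play_rows(steps=[{"gripper":0,"tx":0.06,"ty":0,"tz":0,"ax":0,"ay":0,"az":0},{"gripper":0,"tx":0.06,"ty":0,"tz":0,"ax":0,"ay":0,"az":0},{"gripper":0,"tx":0,"ty":0,"tz":0,"ax":0,"ay":0,"az":0}])

```text
t: 6.13
eef_pos: [0.495, -0.0688, 0.2394]
ee_rot: [2.772, 1.571, -0.257]
force: [-1.3, 0.1, 4.0]
width: 0.0006
```

play_rows(steps=[{"gripper":0,"tx":0.04,"ty":0,"tz":0,"ax":0,"ay":0,"az":0},{"gripper":0,"tx":0,"ty":0,"tz":0,"ax":0,"ay":0,"az":0}])

```text
t: 6.3
eef_pos: [0.495, -0.0688, 0.2393]
ee_rot: [2.69, 1.57, -0.338]
force: [-4.7, 1.0, 15.1]
width: 0.0005
```

play_rows(steps=[{"gripper":0,"tx":0.04,"ty":0,"tz":0,"ax":0,"ay":0,"az":0},{"gripper":0,"tx":0,"ty":0,"tz":0,"ax":0,"ay":0,"az":0}])

```text
t: 6.47
eef_pos: [0.495, -0.0688, 0.2391]
ee_rot: [2.681, 1.57, -0.348]
force: [-8.9, 3.2, 24.4]
width: 0.0006
```

The tab bottomed out: the tip stopped at 61 mm and the force rose sharply to about 25 N. Now I'll lift, pass over the cover and go behind it.

play_rows(steps=[{"gripper":0,"tx":-0.6,"ty":0,"tz":0,"ax":0,"ay":0,"az":0},{"gripper":0,"tx":-1,"ty":0,"tz":0,"ax":0,"ay":0,"az":0},{"gripper":0,"tx":-1,"ty":0,"tz":0,"ax":0,"ay":0,"az":0},{"gripper":0,"tx":-0.6,"ty":0,"tz":0,"ax":0,"ay":0,"az":0},{"gripper":0,"tx":0,"ty":0,"tz":0,"ax":0,"ay":0,"az":0},{"gripper":0,"tx":0,"ty":1,"tz":0,"ax":0,"ay":0,"az":0},{"gripper":0,"tx":0,"ty":1,"tz":0,"ax":0,"ay":0,"az":0},{"gripper":0,"tx":0,"ty":1,"tz":0,"ax":0,"ay":0,"az":0},{"gripper":0,"tx":0,"ty":1,"tz":0,"ax":0,"ay":0,"az":0},{"gripper":0,"tx":0,"ty":1,"tz":0,"ax":0,"ay":0,"az":0},{"gripper":0.2,"tx":0,"ty":1,"tz":0,"ax":0,"ay":0,"az":0},{"gripper":0.2,"tx":0,"ty":0,"tz":0,"ax":0,"ay":0,"az":0},{"gripper":0.2,"tx":0,"ty":0,"tz":0,"ax":0,"ay":0,"az":0}])

```text
t: 7.55
eef_pos: [0.5115, -0.219, 0.3161]
ee_rot: [-0.314, 1.57, 2.937]
force: [0.2, 0.2, -0.7]
width: 0.014
```

```bash
python3 - <<'E'
from h import *
m=np.load('mw.npy'); plan(m2w(m,[0,-.150,.073])[0],m[2])
im=optics.grab_frame('scene');cv2.imwrite('pics/s4.png',cv2.resize(im[120:340,160:450],None,fx=2.6,fy=2.6)[:,:,::-1])
im=optics.grab_frame('wrist');cv2.imwrite('pics/w4.png',im[:,:,::-1])
im=optics.grab_frame('top');cv2.imwrite('pics/t4.png',cv2.resize(im[180:310,160:460],None,fx=2.6,fy=2.6,interpolation=cv2.INTER_CUBIC)[:,:,::-1])
E
```

```text
sg -1 turn units [-0.04  0.01  0.  ] | shift in current axes [ 2.6  -0.05 -0.02] | in goal axes [ 2.6  -0.06 -0.02] goal tcp [ 0.5119 -0.2175  0.251 ]
t 7.55 tcp [ 0.5115 -0.219   0.3161] rot [-0.3144  1.5696  2.9372] F [ 0.15  0.16 -0.67] q6 [-0.05  0.24 -0.37 -0.   -0.96  0.16] w 0.014
```

View pics/s4.png

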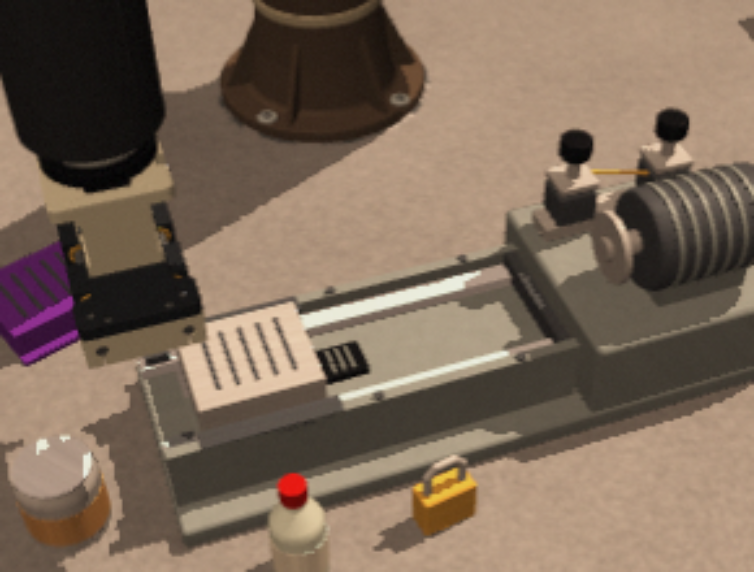

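View pics/w4.png

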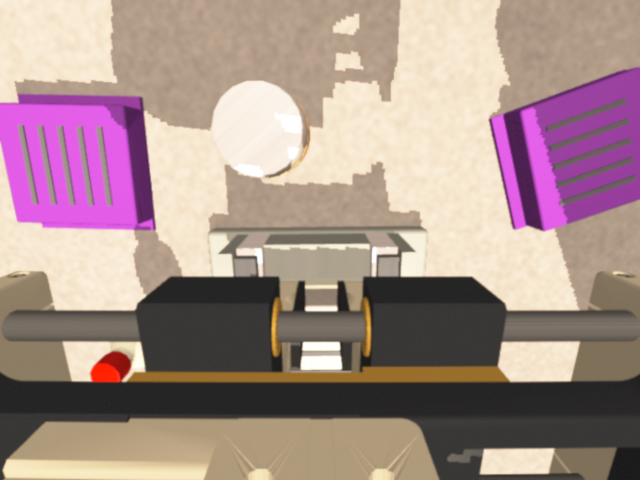

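View pics/t4.png

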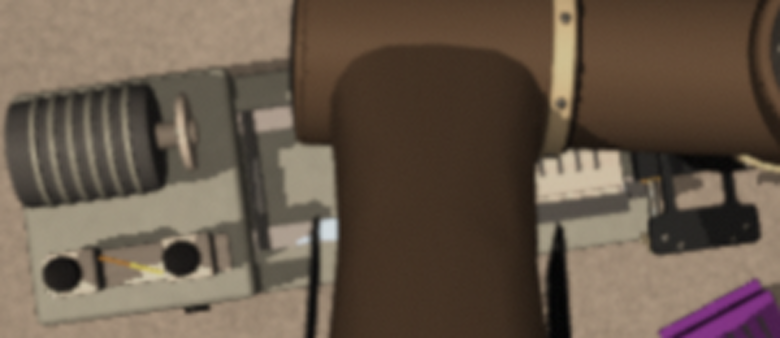

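The tab now lies flat at scene crop (342,360), the cover is still seated, and the fingers are over the gap behind it. I'll go down and then make contact.

play_rows(steps=[{"gripper":0.2,"tx":0.8,"ty":0,"tz":0,"ax":0,"ay":0,"az":0},{"gripper":0.2,"tx":0.8,"ty":0,"tz":0,"ax":0,"ay":0,"az":0},{"gripper":0.2,"tx":0.5,"ty":0,"tz":0,"ax":0,"ay":0,"az":0},{"gripper":0.2,"tx":0.3,"ty":0,"tz":0,"ax":0,"ay":0,"az":0},{"gripper":0.2,"tx":0.2,"ty":0,"tz":0,"ax":0,"ay":0,"az":0},{"gripper":0.2,"tx":0,"ty":0,"tz":0,"ax":0,"ay":0,"az":0}])

```text
t: 8.2
eef_pos: [0.5117, -0.2173, 0.2515]
ee_rot: [-0.22, 1.57, 3.035]
force: [-0.8, -0.0, 0.5]
width: 0.0173
```

play_rows(steps=[{"gripper":0.2,"tx":0,"ty":-0.2,"tz":0,"ax":0,"ay":0,"az":0},{"gripper":0.2,"tx":0,"ty":-0.2,"tz":0,"ax":0,"ay":0,"az":0},{"gripper":0.2,"tx":0,"ty":-0.2,"tz":0,"ax":0,"ay":0,"az":0},{"gripper":0.2,"tx":0,"ty":-0.2,"tz":0,"ax":0,"ay":0,"az":0},{"gripper":0.2,"tx":0,"ty":-0.2,"tz":0,"ax":0,"ay":0,"az":0}])

```text
t: 8.62
eef_pos: [0.5092, -0.1926, 0.2529]
ee_rot: [2.732, 1.569, -0.296]
force: [0.6, -1.9, 1.7]
width: 0.0174
```

play_rows(steps=[{"gripper":0.2,"tx":0,"ty":-0.2,"tz":0,"ax":0,"ay":0,"az":0},{"gripper":0.2,"tx":0,"ty":-0.2,"tz":0,"ax":0,"ay":0,"az":0},{"gripper":0.2,"tx":0,"ty":-0.2,"tz":0,"ax":0,"ay":0,"az":0},{"gripper":0.2,"tx":0,"ty":-0.2,"tz":0,"ax":0,"ay":0,"az":0},{"gripper":0.2,"tx":0,"ty":-0.2,"tz":0,"ax":0,"ay":0,"az":0},{"gripper":0.2,"tx":0,"ty":-0.2,"tz":0,"ax":0,"ay":0,"az":0}])

```text
t: 9.12
eef_pos: [0.5055, -0.1627, 0.2522]
ee_rot: [0.47, 1.571, -2.559]
force: [-0.5, -2.5, 1.9]
width: 0.0178
```

```bash
python3 - <<'E'
from h import *
m=np.load('mw.npy'); plan(m2w(m,[0,-.005,.074])[0],m[2])
im=optics.grab_frame('scene');cv2.imwrite('pics/s5.png',cv2.resize(im[120:340,160:450],None,fx=2.6,fy=2.6)[:,:,::-1])
E
```

```text
sg -1 turn units [-0.02  0.   -0.  ] | shift in current axes [ 0.01 -3.59  0.  ] | in goal axes [ 0.01 -3.59 -0.  ] goal tcp [ 0.4953 -0.0735  0.252 ]
t 9.1167 tcp [ 0.5055 -0.1627  0.2522] rot [ 0.4705  1.5707 -2.5586] F [-0.47 -2.5   1.87] q6 [ 0.06  0.28 -0.5   0.   -0.79  0.05] w 0.0178
```

View pics/s5.png

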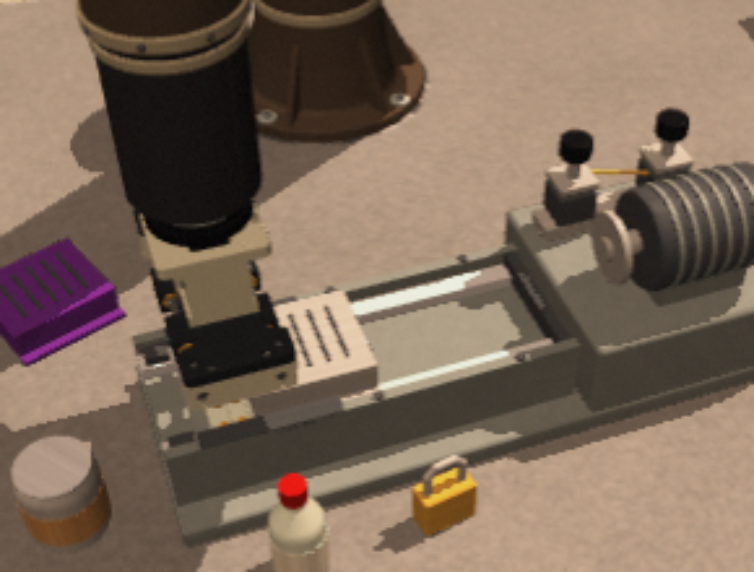

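The cover slides flat over the tab. I'll carry on pushing.

play_rows(steps=[{"gripper":0.2,"tx":0,"ty":-0.25,"tz":0,"ax":0,"ay":0,"az":0},{"gripper":0.2,"tx":0,"ty":-0.25,"tz":0,"ax":0,"ay":0,"az":0},{"gripper":0.2,"tx":0,"ty":-0.25,"tz":0,"ax":0,"ay":0,"az":0},{"gripper":0.2,"tx":0,"ty":-0.25,"tz":0,"ax":0,"ay":0,"az":0},{"gripper":0.2,"tx":0,"ty":-0.25,"tz":0,"ax":0,"ay":0,"az":0},{"gripper":0.2,"tx":0,"ty":-0.25,"tz":0,"ax":0,"ay":0,"az":0},{"gripper":0.2,"tx":0,"ty":-0.25,"tz":0,"ax":0,"ay":0,"az":0},{"gripper":0.2,"tx":0,"ty":-0.25,"tz":0,"ax":0,"ay":0,"az":0}])

```text
t: 9.83
eef_pos: [0.4998, -0.1128, 0.2521]
ee_rot: [-0.305, 1.571, 2.949]
force: [0.1, -0.8, -1.3]
width: 0.0179
```

play_rows(steps=[{"gripper":0.2,"tx":0,"ty":-0.25,"tz":0,"ax":0,"ay":0,"az":0},{"gripper":0.2,"tx":0,"ty":-0.25,"tz":0,"ax":0,"ay":0,"az":0},{"gripper":0.2,"tx":0,"ty":-0.25,"tz":0,"ax":0,"ay":0,"az":0},{"gripper":0.2,"tx":0,"ty":-0.25,"tz":0,"ax":0,"ay":0,"az":0},{"gripper":0.2,"tx":0,"ty":-0.25,"tz":0,"ax":0,"ay":0,"az":0},{"gripper":0.2,"tx":0,"ty":-0.25,"tz":0,"ax":0,"ay":0,"az":0},{"gripper":0.2,"tx":0,"ty":-0.2,"tz":0,"ax":0,"ay":0,"az":0},{"gripper":0.2,"tx":0,"ty":-0.1,"tz":0,"ax":0,"ay":0,"az":0},{"gripper":0.2,"tx":0,"ty":0,"tz":0,"ax":0,"ay":0,"az":0}])

```text
t: 10.58
eef_pos: [0.4949, -0.0682, 0.2522]
ee_rot: [-2.749, 1.571, 0.506]
force: [0.7, -0.1, 0.5]
width: 0.0176
```

Now I'll back off, lift clear and look.

play_rows(steps=[{"gripper":0.2,"tx":0,"ty":0.3,"tz":0,"ax":0,"ay":0,"az":0},{"gripper":0.2,"tx":0,"ty":0.7,"tz":0,"ax":0,"ay":0,"az":0},{"gripper":0.2,"tx":-0.6,"ty":0.6,"tz":0,"ax":0,"ay":0,"az":0},{"gripper":0.2,"tx":-1,"ty":0.5,"tz":0,"ax":0,"ay":0,"az":0},{"gripper":0.2,"tx":-1,"ty":0,"tz":0,"ax":0,"ay":0,"az":0},{"gripper":0.2,"tx":-1,"ty":0,"tz":0,"ax":0,"ay":0,"az":0},{"gripper":0.2,"tx":-1,"ty":0,"tz":0,"ax":0,"ay":0,"az":0},{"gripper":0.2,"tx":-1,"ty":0,"tz":0,"ax":0,"ay":0,"az":0},{"gripper":0.2,"tx":-1,"ty":0,"tz":0,"ax":0,"ay":0,"az":0},{"gripper":0.2,"tx":0,"ty":0,"tz":0,"ax":0,"ay":0,"az":0},{"gripper":0.2,"tx":0,"ty":0,"tz":0,"ax":0,"ay":0,"az":0}])

```text
t: 11.5
eef_pos: [0.501, -0.1216, 0.4187]
ee_rot: [-3.127, 1.567, 0.127]
force: [0.1, -0.4, -0.5]
width: 0.0174
```

```bash
python3 - <<'E'
from h import *
s=telemetry.get_state(); print(s['t'],s['eef_pos'].round(3),s['force'].round(1))
im=optics.grab_frame('scene');cv2.imwrite('pics/s6.png',cv2.resize(im[120:345,160:470],None,fx=2.5,fy=2.5)[:,:,::-1])
im=optics.grab_frame('top');cv2.imwrite('pics/t6.png',cv2.resize(im[150:310,160:460],None,fx=2.6,fy=2.6)[:,:,::-1])
E
```

```text
11.5 [ 0.501 -0.122  0.419] [ 0.1 -0.4 -0.5]
```

View pics/s6.png

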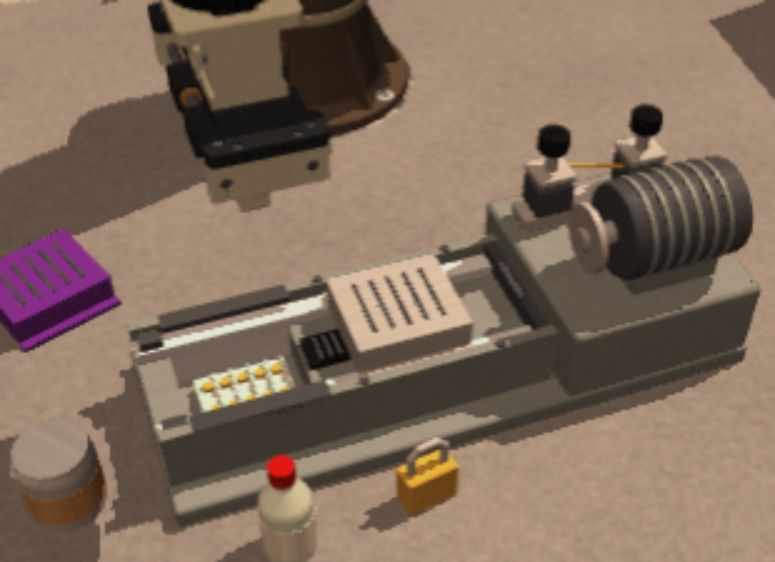

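View pics/t6.png

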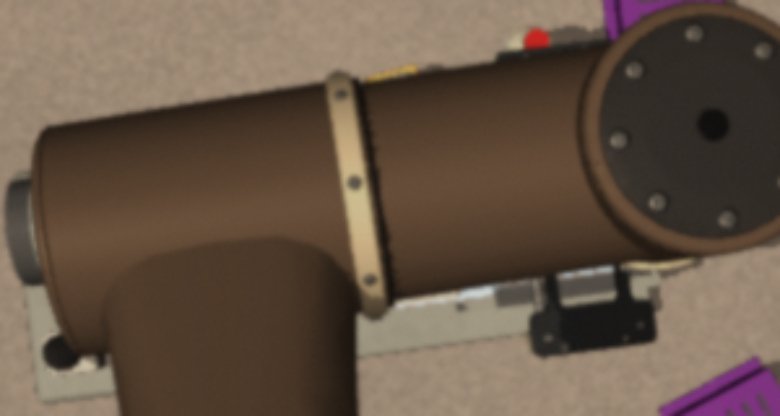

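The scene crop shows the compartment open at (240,385), the tab flat at (325,347) and the cover lying on the runners at (400,305). One numeric check before handing in.

```bash
python3 - <<'E'
from h import *
m=np.load('mw.npy'); cal=optics.calibration('scene'); optics.grab_frame('scene')
for u,v in ((327,281),(435,256),(470,316),(368,348)):
    w=ray(cal,cal['T'],(160+u/2.5,120+v/2.5),.095); print(((w-[m[0],m[1],0])@Rz(m[2])*1e3).round(1))
for q in ('padlock','oil_bottle','blank_tin'): print(q,[d['location'] for d in finder.pinpoint(q,'scene')][:1])
E
```

```text
[-38.8  12.4  95. ]
[-37.3 110.7  95. ]
[ 41.9 111.2  95. ]
[47.7 20.1 95. ]
padlock [[318.3, 330.2]]
oil_bottle [[336.0, 277.3]]
blank_tin [[320.1, 183.5]]
```

```bash
python3 -c "
from station import job_done; print(job_done())"
```

```text
the job is handed in; nothing more can be done
None
```

The tab is fully down and the terminal compartment is completely uncovered. I handed the job in at about 12 s on the robot's clock.

- **Tab:** I pressed it with closed fingers until it bottomed out. The fingertips stopped at about 61 mm and the force rose to about 25 N. It still lies flat in the last picture.
- **Cover:** I pushed it from behind, at low height, along the runners. From the last scene picture its origin is at about y = +60 mm, where +25 mm is enough. It lies flat and square on the runners.
- **Bystanders:** The padlock and tin were found within about 3 px of where they started. The finder put the oil bottle about 4 px off, but its cap is at the same pixel in pictures from before and after the push, so I take that as noise.
- **Robot:** It was well clear of everything and read no meaningful force at hand-in.

Two things did not go cleanly:

- My first two move calls were refused because the rows did not list all seven numbers. Nothing moved.
- In the last top view the arm hid the cover, so the final position comes from the scene camera and the measured finger position. The two agree.

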